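Pack the press moulds and close the case

ROBOT

A 6-joint arm with a two-finger parallel gripper is mounted at the origin on the work surface. World frame = base frame: x ahead of the robot, y to its left, z up, the work surface at z = 0. Lengths are in m, angles in rad, forces in N, time in s.
With the tool pointing down it reaches from about 0.3 to 0.775 m from the base axis. Payload 14.6 kg.
Tool frame: the origin (TCP) lies on the centre line of the jaws, within the pads' length; the fingertips stand manip.tip_reach ahead of it and the grasp point (between the pads) lies 5 mm behind it (manip.tip_reach is the distance from the TCP to the fingertips, in m); z points along the fingers, y is the line along which they close (so a half turn about z gives the same grasp; the last joint's range is limited). The gripper opens to 85 mm and grips with 20 to 120 N. Pads are 22 mm wide; open, the fingers measure 114 mm over their backs; the gripper's body (76 mm by 85 mm) begins 54 mm behind the grasp point. The pads swing forward as they close: fully open they stand 13 mm farther back than shut.
Start: joints at [-1.347, 0.3, 1.521, -0, 1.321, -0.067], TCP at [0.158, -0.527, 0.245] pointing down, gripper open.
Joint ranges: [-3.03, 3.03], [-0.79, 2.21], [0.23, 2.52], [-1.04, 4.18], [0, 3.07], [-2.55, 2.55]. Speed limits (rad/s): [2.22, 2.22, 2.57, 3.14, 3.14, 3.14].

INTERFACE

Orientations are given as a rotation vector (axis times angle).
In Python, from cell import manip gives the robot as it stands.
- The arm moves only by the tool jog_arm, never from a script. Its argument "series" is text: rows parted by semicolons, each of 5 numbers parted by spaces: the shift along the tool's x, y, z in mm, then the turn about the tool's z in rad, then the closure, from 0 (fully open) to 1 (shut). In form: x y z twist fingers; .... A call has 1 to 5 rows; each row is the pose to reach, as a shift and turn from the pose commanded when the call began, along the tool's axes at that moment; what a row does not reach only later rows make up. A row lasts 1/12 s, in which the tool goes at most 41.7 mm and 7.16 degrees, less where a joint would pass 70% of its speed; a pose out of reach is approached as far as the arm can. A call with a gripper value outside its range is refused whole. The fingers move at their own pace and stop on an object; the grip force is fixed at half the most. Time passes only in rows, so rows that repeat a pose let the fingers close. It gives the time, the measured TCP pose, the force, the opening and the grip force at its end, in the units of the state.
- manip.get_state(): the state, without advancing time (a new reading comes with each control period).
- manip.read_camera(name): name is "scene" or "top" or "wrist"; returns a dict with "image" (480x640x3 uint8, red, green, blue), "depth" (480x640 float32, m along the optical axis (not along the pixel's ray), 0 where there is no reading), "fx", "fy", "cx", "cy" (pixels), "rvec" (rotation vector, rad) and "tvec" (3), from world to camera coordinates, as OpenCV has them; the wrist camera has in their place "hand_eye" (4x4, takes a point from camera to tool coordinates, whose origin is the TCP and whose axes are the flange's). Camera axes: x right, y down, z forward; pixel columns grow to the right and rows downward; lengths in m; the calibration is good to about 2 mm. A picture is of the moment at which its call begins: read the wrist's pose just before it.
- manip.close_job(): hands the job in; it is judged then, once.
The state is a dict: "time_s": time; "joint_pos": joint angles; "dq": joint speeds; "effort": joint torques, N m; "position": TCP position; "tool_rot": TCP orientation; "ft_force": force on the tool from outside, world axes, zero at the start; "moment": the same for the moment, N m; "opening": finger opening in m; "gripper_force": force on a finger pad.
Only numpy, scipy, OpenCV 4.12 (cv2) and the standard library are available. Lean on these libraries where they do the work, as an engineer would, in place of code of your own. Each camera call takes 0.05 s, during which the arm holds its last target. There are 200 camera calls.

TASK

Put the dry white plaster moulds away in the wooden case and close its lid: one was tossed in and lies propped up on the case's far end wall, the other is the white one on the sloping drying rack. Both must lie flat on the case floor with the carved face up, laid down gently and not dropped, and the lid must be pressed fully shut. Leave the two damp grey moulds as they are on the rack, and do not disturb the mug or the spray bottle.

Things in the scene. Friction and masses are not known exactly. Their poses are not given: they have to be found in the camera images.
- case: Plywood case, fixed to the bench, open at the top, outside 270 (x) x 165 (y) x 53 mm high. Walls 10 mm, floor 8 mm thick: the inside is 250 x 145 mm and 45 mm deep. Origin: centre of the underside; x along its length, away from the robot, give or take its yaw; y from the hinge wall (-y) to the catch wall (+y, the side towards the rack). It is long enough for one mould to lie lengthwise at the far end (+x) and another crosswise at the near end.
- lid (a joint): Angle of the case's plywood lid: 0 = fully shut on the rim, grows as it opens, 1.57 = upright, at most 1.95. It starts open, near upright. The hinge is stiff: the lid stays wherever it is left, takes about 2 to 4 N at its free edge to move, and has to be pushed all the way down to the rim.
- lid_edge (a point): Middle of the lid's free edge on its outer face. The lid is 270 mm long (along the case's x), 165 mm from hinge to free edge and 8 mm thick; shut, its underside lies on the rim, 53 mm above the bench. A brass finger tab, only for looks, marks this edge.
- lid_hinge (a point): Middle of the lid's hinge axis: it runs along the case's x axis on the outer edge of the -y wall, at rim height (53 mm). When the lid stands open its outer face looks away from the case, to the case's -y.
- mould_propped: White press mould: a plaster block 120 x 45 x 28 mm (long axis x, width y, thickness z), solid sides and ends, about 0.2 kg. Its face (+z) has a 96 x 27 mm cavity, 12 mm deep, with a leaf spray. Origin: centre of the underside. At the start it lies lengthwise in the case: its lower end (-x) on the floor, its underside propped on the top of the far (+x) end wall, sloping at 27 degrees, its upper end 34 mm above the rim. Its carved face looks up and back towards the robot.
- mould_dry: The white, dry press mould: a plaster block 120 x 45 x 28 mm (long axis x, width y, thickness z), solid sides and ends, about 0.2 kg. Its face (+z) has a 96 x 27 mm cavity, 12 mm deep, with a leaf spray. Origin: centre of the underside. At the start it stands on the drying rack in one of three places (left, middle or right, 78 mm apart), leaning back at 35 degrees from level, its x axis up the slope, its carved face up and towards the robot; 33 mm clear to its neighbours.
- mould_damp1: Damp, dark grey press mould: a plaster block 120 x 45 x 28 mm (long axis x, width y, thickness z), solid sides and ends, about 0.2 kg. Its face (+z) has a 96 x 27 mm cavity, 12 mm deep, with a leaf spray. Origin: centre of the underside. On the rack; to be left there.
- mould_damp2: Second damp, dark grey press mould: a plaster block 120 x 45 x 28 mm (long axis x, width y, thickness z), solid sides and ends, about 0.2 kg. Its face (+z) has a 96 x 27 mm cavity, 12 mm deep, with a leaf spray. Origin: centre of the underside. On the rack; to be left there.
- rack: Wooden drying rack fixed to the bench, 250 mm wide (y), 135 mm deep (x), 120 mm high at the back. Slats across y form a slope of 35 degrees that rises away from the robot (+x); a lip 12 mm high above the slats, at the low front edge, holds the moulds' lower ends. Origin: at bench level below the middle of the slope.
- mug: White mug, 80 mm wide, 95 mm high, on the far left, beside the rack. Origin: centre of its underside. To be left alone.
- spray: White spray bottle with red trigger, 74 mm wide, 207 mm high, beyond the case and rack. Origin: centre of its underside. To be left alone.

How it is judged:
On the way, in this order (a step that is already met when the one before it is completed fails the run):
1. both white moulds lie flat on the floor of the open case, face up, let go (x of mould_propped in the frame of case between -0.125 and 0.125 m and y of mould_propped in the frame of case between -0.0725 and 0.0725 m and z of each of mould_propped, mould_dry in the frame of case below 0.014 m and angle between each of mould_propped, mould_dry's own z axis and vertical below 0.08 rad and x of mould_dry in the frame of case between -0.125 and 0.125 m and y of mould_dry in the frame of case between -0.0725 and 0.0725 m and contact force between the fingers and mould_propped below 0.05 N and contact force between the fingers and mould_dry below 0.05 N and value of joint lid above 0.5 rad), for 0.2 s.
2. the lid is fully shut (value of joint lid below 0.03 rad), for 0.2 s.
At the end, for the whole second after the job is handed in: Both white moulds lie inside the case on its floor (underside within 6 mm of the floor, face up within 4.5 degrees of level), still and released; the lid is shut (under 0.03 rad, that is 5 mm at its free edge); the two damp moulds are within 15 mm of where they stood on the rack (x of mould_propped in the frame of case between -0.125 and 0.125 m and y of mould_propped in the frame of case between -0.0725 and 0.0725 m and z of each of mould_propped, mould_dry in the frame of case below 0.014 m and angle between each of mould_propped, mould_dry's own z axis and vertical below 0.08 rad and x of mould_dry in the frame of case between -0.125 and 0.125 m and y of mould_dry in the frame of case between -0.0725 and 0.0725 m and contact force between the fingers and mould_propped below 0.05 N and contact force between the fingers and mould_dry below 0.05 N and linear speed of each of mould_propped, mould_dry below 0.02 m/s and value of joint lid below 0.03 rad and distance of each of mould_damp1, mould_damp2 from where it was at the start of the episode below 0.015 m); the robot touches nothing.
It fails at once if a white mould is dropped (moving faster than 0.5 m/s out of the fingers, a fall of some 13 mm) ((contact force between the fingers and mould_propped below 0.05 N and linear speed of mould_propped above 0.5 m/s) or (contact force between the fingers and mould_dry below 0.05 N and linear speed of mould_dry above 0.5 m/s)).
It fails at once if a damp mould on the rack is shifted by more than 15 mm (distance of any of mould_damp1, mould_damp2 from where it was at the start of the episode above 0.015 m).
It fails at once if the mug or the spray bottle is shifted by more than 30 mm (distance of any of mug, spray from where it was at the start of the episode above 0.03 m).
It also fails if it takes over 67 s, if anything falls off the work surface, if the arm or the gripper's body presses on something with over 40 N, if the wrist force passes 120 N, or if a joint passes its speed limit or range.

## Working session

There is one attempt and no reset: what is moved stays moved. The work goes in short steps, Python scripts to look and compute and a tool call to move; the robot and the scene stay as the last step left them, time stands still between calls to the robot, and variables do not carry over. Pictures are saved under pics/ and viewed, at most 13 in all, crops included, and the job is handed in when it is done.

Besides the shell and the picture viewer there is one more tool, called after "Request:" by a JSON object that holds its "api" and its "payload", one argument or row to a line. jog_arm: Moves the arm, as the interface text tells. Its arguments: {"type":"object","properties":{"series":{"type":"string"}},"required":["series"]}

```bash
mkdir -p pics; ls
cat > h.py <<'E'
import numpy as np, cv2
from cell import manip
from scipy.spatial.transform import Rotation as R
def grab(n):
    s=manip.get_state(); c=manip.read_camera(n)
    v,u=np.mgrid[0:480,0:640]; d=c["depth"]
    P=np.dstack([(u-c["cx"])/c["fx"]*d,(v-c["cy"])/c["fy"]*d,d])
    if n=="wrist":
        H=c["hand_eye"]; P=P@H[:3,:3].T+H[:3,3]
        P=P@R.from_rotvec(s["tool_rot"]).as_matrix().T+s["position"]
    else: P=(P-c["tvec"])@R.from_rotvec(c["rvec"]).as_matrix()
    P[d==0]=np.nan
    return c["image"],P
def save(n,im): cv2.imwrite(f"pics/{n}.png",im[...,::-1])
E
python3 - <<'E'
from h import *
s=manip.get_state(); print(s, manip.tip_reach)
print(R.from_rotvec(s["tool_rot"]).as_matrix().round(3))
for n in ("top","scene"):
    im,P=grab(n); save(n+"0",im); np.savez(f"{n}0.npz",im=im,P=P)
E
```

```text
pics
{'time_s': 0.0, 'joint_pos': array([-1.34662570e+00,  3.00481372e-01,  1.52155931e+00,  1.02045249e-05,
        1.32068192e+00, -6.65835922e-02]), 'dq': array([ 0.00064373, -0.00039086, -0.00014566,  0.00113742, -0.00039016,
       -0.00025957]), 'effort': array([-3.56353754e-03, -5.43498981e+01, -3.61796665e+01, -2.28876011e-04,
        4.02429534e-03,  4.30259911e-05]), 'position': array([ 0.1576337 , -0.52671339,  0.24472487]), 'tool_rot': array([-3.10733832e+00, -4.54941388e-01,  1.24183702e-04]), 'ft_force': array([-0.16946431, -0.12792387, -0.36192865]), 'moment': array([ 0.00346866, -0.04104779,  0.01364329]), 'gripper_force': 0.0, 'opening': 0.08516530544731107} 0.014
[[ 0.958  0.287 -0.   ]
 [ 0.287 -0.958  0.001]
 [ 0.    -0.001 -1.   ]]
```

View pics/top0.png

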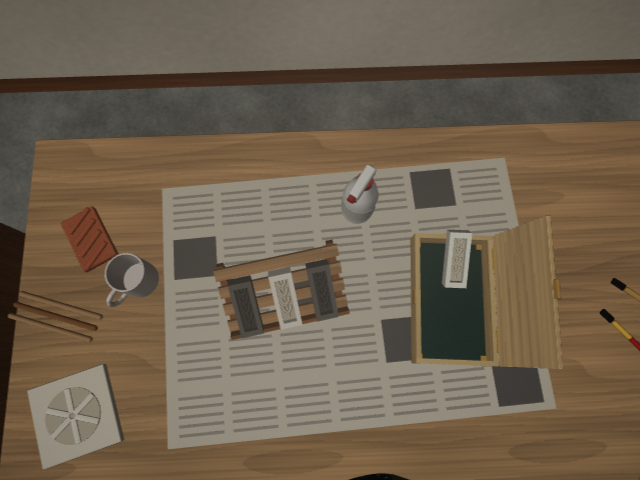

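View pics/scene0.png

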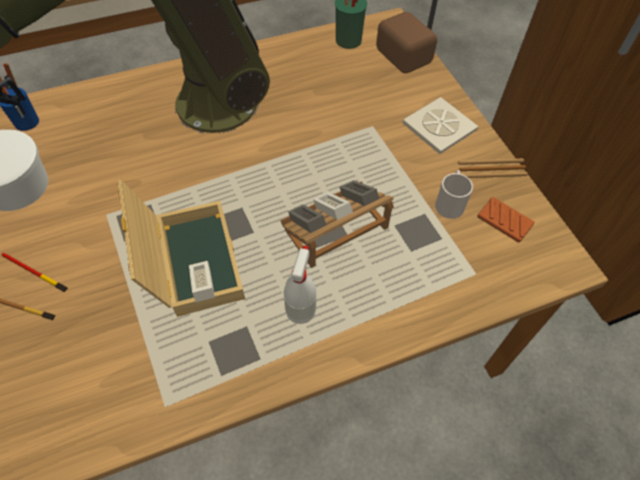

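Top view: case centred at (455,300) with the lid standing on its right, the propped white mould at (458,260). The dry mould is in the middle of the rack at (285,300), between grey ones at (245,307) and (322,290). The spray bottle is at (360,195) and the mug at (130,275).

Run:
```python
from h import *
z=np.load("top0.npz"); im,P=z["im"],z["P"]
hsv=cv2.cvtColor(im,cv2.COLOR_RGB2HSV)
def blob(r0,r1,c0,c1,zmin,zmax,smax=60,vmin=120):
    m=np.zeros(im.shape[:2],bool); m[r0:r1,c0:c1]=True
    m&=(P[...,2]>zmin)&(P[...,2]<zmax)&(hsv[...,1]<smax)&(hsv[...,2]>vmin)
    return m
for name,a in dict(propped=(225,295,438,475,.02,.12),dry=(265,335,262,305,.02,.14)).items():
    m=blob(*a); 
    n,l,st,_=cv2.connectedComponentsWithStats(m.astype(np.uint8)); m=l==1+np.argmax(st[1:,4])
    Q=P[m]; r=cv2.minAreaRect(Q[:,:2].astype(np.float32)*1000)
    print(name,m.sum(),"rect",r,"zrange",np.percentile(Q[:,2],[2,50,98]).round(3))
    print(cv2.boxPoints(r).round(0).tolist())
    c,*_=np.linalg.lstsq(np.c_[Q[:,:2],np.ones(len(Q))],Q[:,2],rcond=None); g=np.hypot(*c[:2]); print("slope deg",np.degrees(np.arctan(g)),"dir",np.degrees(np.arctan2(c[1],c[0])),"centre mean",Q.mean(0).round(3))
# case rim
m=np.zeros(im.shape[:2],bool); m[225:375,405:505]=True; m&=(abs(P[...,2]-.053)<.004)&(hsv[...,1]>50)
Q=P[m]; r=cv2.minAreaRect(Q[:,:2].astype(np.float32)*1000); print("rim",m.sum(),r,cv2.boxPoints(r).round(0).tolist())
# lid
m=np.zeros(im.shape[:2],bool); m[210:375,490:570]=True; m&=(P[...,2]>.07); Q=P[m]
print("lid",len(Q),[Q[np.argmax(Q[:,2])].round(3)],np.percentile(Q,[1,50,99],axis=0).round(3))
t=Q[Q[:,2]>.2]; print("lid top",t.min(0).round(3),t.max(0).round(3))
# grey moulds region
for nm,a in dict(g1=(275,338,228,262),g2=(258,322,306,340)).items():
    m=np.zeros(im.shape[:2],bool); m[a[0]:a[1],a[2]:a[3]]=True; m&=(P[...,2]>.03)&(hsv[...,1]<70)&(hsv[...,2]<110)
    Q=P[m]; print(nm,cv2.minAreaRect(Q[:,:2].astype(np.float32)*1000),np.percentile(Q[:,2],[2,98]))
for nm,a in dict(spray=(160,225,335,382)).items():
    m=P[a[0]:a[1],a[2]:a[3]].reshape(-1,3); m=m[m[:,2]>.06]; print(nm,m.min(0).round(3),m.max(0).round(3))
# profile of propped mould
```

```text
propped 1189 rect ((612.8003540039062, -198.3441162109375), (45.85144805908203, 108.52691650390625), 85.28007507324219) zrange [0.029 0.054 0.085]
[[557.0, -217.0], [665.0, -226.0], [669.0, -180.0], [561.0, -171.0]]
slope deg 26.229149779304187 dir -0.1526311806324622 centre mean [ 0.615 -0.199  0.055]
dry 1097 rect ((536.0714111328125, 163.76388549804688), (99.46408081054688, 47.047943115234375), 10.293257713317871) zrange [0.055 0.085 0.123]
[[483.0, 178.0], [491.0, 132.0], [589.0, 150.0], [581.0, 196.0]]
slope deg 34.657516936223445 dir 6.943022022102434 centre mean [0.538 0.164 0.086]
rim 1995 ((536.0691528320312, -188.47433471679688), (169.65113830566406, 270.73687744140625), 85.4119644165039) [[394.0, -262.0], [664.0, -284.0], [678.0, -115.0], [408.0, -93.0]]
lid 8066 [array([ 0.527, -0.315,  0.225])] [[ 0.396 -0.322  0.072]
 [ 0.521 -0.296  0.154]
 [ 0.659 -0.268  0.217]]
lid top [ 0.392 -0.33   0.2  ] [ 0.661 -0.297  0.225]
g1 ((531.0166625976562, 245.23211669921875), (118.63170623779297, 50.348697662353516), 9.862013816833496) [0.05514783 0.1238514 ]
g2 ((557.490966796875, 89.66412353515625), (114.23014068603516, 44.71208953857422), 10.397144317626953) [0.05431062 0.12432213]
spray [ 0.703 -0.035  0.06 ] [0.781 0.038 0.21 ]
```

Request:
{"api": "jog_arm", "payload": {
  "series": "0 0 -40 0 0; 20 -7 -65 0 0; 58 -20 -65 0 0; 96 -33 -65 0 0; 134 -46 -65 0 0"
}}

```text
time_s: 0.52
position: [0.2738, -0.4433, 0.3103]
tool_rot: [3.109, 0.453, 0.0]
ft_force: [-0.2, -0.2, -0.5]
opening: 0.0852
gripper_force: 0.0
```

Request:
{"api": "jog_arm", "payload": {
  "series": "38 -13 0 0 0; 76 -26 0 0 0; 114 -39 0 0 0; 152 -52 0 0 0; 190 -65 0 0 0"
}}

```text
time_s: 0.93
position: [0.4376, -0.3261, 0.3101]
tool_rot: [-3.108, -0.455, 0.0]
ft_force: [0.2, -0.6, -0.7]
opening: 0.0853
gripper_force: 0.0
```

Request:
{"api": "jog_arm", "payload": {
  "series": "38 -13 0 0.09 0; 76 -26 0 0.18 0; 114 -39 0 0.27 0; 152 -52 0 0.36 0; 170 -58 0 0.372 0"
}}

```text
time_s: 1.35
position: [0.5851, -0.2202, 0.3094]
tool_rot: [-3.138, 0.132, 0.001]
ft_force: [0.5, -0.4, -0.1]
opening: 0.0856
gripper_force: 0.0
```

```bash
cat >> h.py <<'E'
def state():
    s=manip.get_state(); M=R.from_rotvec(s["tool_rot"]).as_matrix()
    print("t",round(s["time_s"],2),"pos",(s["position"]*1000).round(1),"yaw",np.degrees(np.arctan2(M[1,0],M[0,0])).round(2),"op",round(s["opening"],4),"F",s["ft_force"].round(1)); return s["position"],M
def mould(P,im,zmin,zmax,lo,hi,smax=60,vmin=120):
    hsv=cv2.cvtColor(im,cv2.COLOR_RGB2HSV)
    m=(P[...,2]>zmin)&(P[...,2]<zmax)&(hsv[...,1]<smax)&(hsv[...,2]>vmin)
    m&=(P[...,0]>lo[0])&(P[...,0]<hi[0])&(P[...,1]>lo[1])&(P[...,1]<hi[1])
    n,l,st,_=cv2.connectedComponentsWithStats(m.astype(np.uint8)); m=l==1+np.argmax(st[1:,4])
    Q=P[m]; r=cv2.minAreaRect(Q[:,:2].astype(np.float32)*1000)
    print("mould",m.sum(),"c",np.round(r[0],1),"size",np.round(r[1],1),"ang",round(r[2],1),"z",np.percentile(Q[:,2],[1,50,99]).round(4))
    print(" px box",np.argwhere(m).min(0),np.argwhere(m).max(0)); return r,Q
E
python3 - <<'E'
from h import *
state(); im,P=grab("wrist"); p,M=state(); save("w1",im)
mould(P,im,.015,.11,(.5,-.26),(.72,-.13))
E
```

```text
t 1.35 pos [ 585.1 -220.2  309.4] yaw -4.83 op 0.0856 F [ 0.5 -0.4 -0.1]
t 1.4 pos [ 586.1 -219.3  309. ] yaw -4.59 op 0.0853 F [3.3 1.3 0.4]
mould 4321 c [ 617.  -197.4] size [ 49.4 120.3] ang 86.0 z [0.0289 0.0601 0.0865]
 px box [123 273] [227 319]
```

View pics/w1.png

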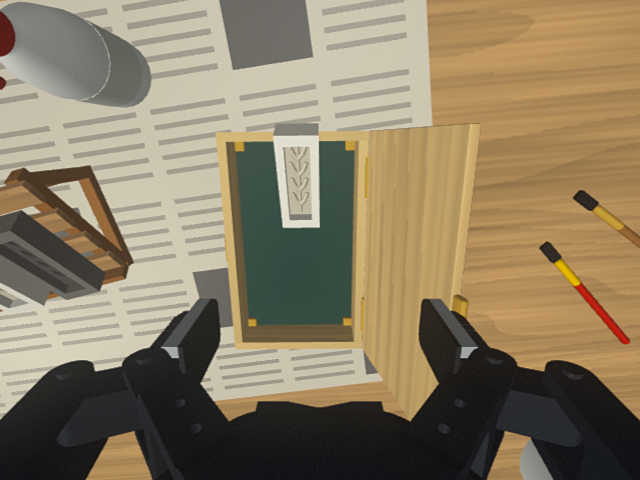

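The wrist view shows the propped mould at (297,175), with its end face at (297,128). Its blob length of 120 mm includes that end face, so the top-face centre is about (612,-198) mm, which matches the top camera.

Request:
{"api": "jog_arm", "payload": {
  "series": "29 -23 0 0 0.2; 29 -23 40 0 0.2; 29 -23 80 0 0.2; 29 -23 120 0 0.2; 29 -23 160 0 0.2"
}}

```text
time_s: 1.82
position: [0.6128, -0.2025, 0.1482]
tool_rot: [-3.139, 0.127, 0.001]
ft_force: [1.4, 0.1, 0.2]
opening: 0.0689
gripper_force: 0.0
```

Request:
{"api": "jog_arm", "payload": {
  "series": "0 0 35 0 0.2; 0 0 65 0 0.2; 0 0 85 0 0.2; 0 0 96 0 0.2; 0 0 96 0 0.2"
}}

```text
time_s: 2.23
position: [0.6121, -0.2025, 0.0517]
tool_rot: [-3.138, 0.127, 0.006]
ft_force: [0.2, 0.1, 0.6]
opening: 0.0682
gripper_force: 0.0
```

Run:
```python
from h import *
im,P=grab("wrist"); p,M=state(); save("w2",im)
```

```text
t 2.28 pos [ 613.  -202.8   53.8] yaw -4.65 op 0.068 F [-0.3  0.4 -0.5]
```

View pics/w2.png

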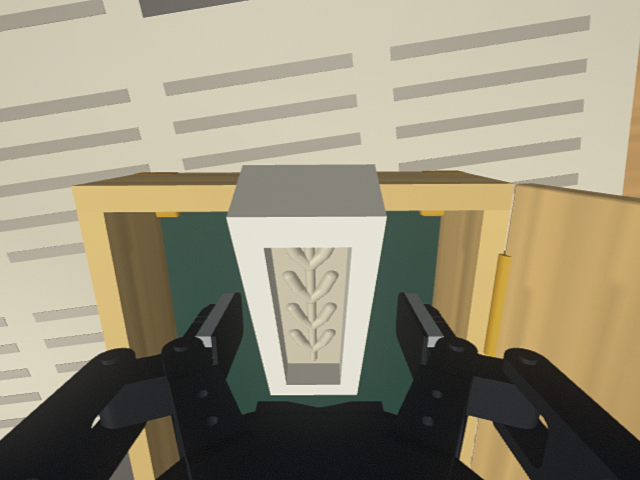

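The mould sits between the fingers, centred at column 308 against 320 for the jaws. I'll shift about 4 mm left and forward, then close.

Request:
{"api": "jog_arm", "payload": {
  "series": "4 -4 0 0 0.2; 4 -4 0 0 0.2; 4 -4 0 0 1; 4 -4 0 0 1; 4 -4 0 0 1"
}}

```text
time_s: 2.7
position: [0.618, -0.1992, 0.0555]
tool_rot: [3.139, -0.127, 0.002]
ft_force: [-1.3, 1.3, 5.4]
opening: 0.044
gripper_force: 60.2
```

Request:
{"api": "jog_arm", "payload": {
  "series": "0 0 0 0 1; 0 0 0 0 1; 0 0 0 0 1; 0 0 0 0 1; 0 0 0 0 1"
}}

```text
time_s: 3.12
position: [0.618, -0.1992, 0.0555]
tool_rot: [3.139, -0.127, 0.002]
ft_force: [-1.8, 1.5, 5.7]
opening: 0.0439
gripper_force: 60.2
```

Request:
{"api": "jog_arm", "payload": {
  "series": "0 0 -8 0 1; 0 0 -16 0 1; 0 0 -24 0 1; -10 0 -26 0 1; -22 0 -26 0 1"
}}

```text
time_s: 3.53
position: [0.5961, -0.1975, 0.0819]
tool_rot: [3.138, -0.127, 0.003]
ft_force: [-0.1, -0.2, -1.4]
opening: 0.0437
gripper_force: 61.7
```

Request:
{"api": "jog_arm", "payload": {
  "series": "-12 0 0 0 1; -22 0 0 0 1; -22 0 0 0 1; -22 0 0 0 1; -22 0 0 0 1"
}}

```text
time_s: 3.95
position: [0.5744, -0.1957, 0.0809]
tool_rot: [3.139, -0.127, 0.002]
ft_force: [0.1, -0.8, -1.7]
opening: 0.0438
gripper_force: 61.7
```

Run:
```python
from h import *
im,P=grab("wrist"); p,M=state(); save("w3",im)
i2,P2=grab("top"); r,Q=mould(P2,i2,.015,.16,(.5,-.26),(.72,-.13))
c,*_=np.linalg.lstsq(np.c_[Q[:,:2],np.ones(len(Q))],Q[:,2],rcond=None); print(np.degrees(np.arctan(np.hypot(*c[:2]))))
```

```text
t 4.0 pos [ 574.3 -195.6   80.7] yaw -4.65 op 0.044 F [ 0.   1.1 -2.2]
mould 240 c [ 543.1 -178.6] size [18.6 52.1] ang 87.5 z [0.0498 0.0651 0.0832]
 px box [280 447] [306 458]
24.846316708939987
```

View pics/w3.png

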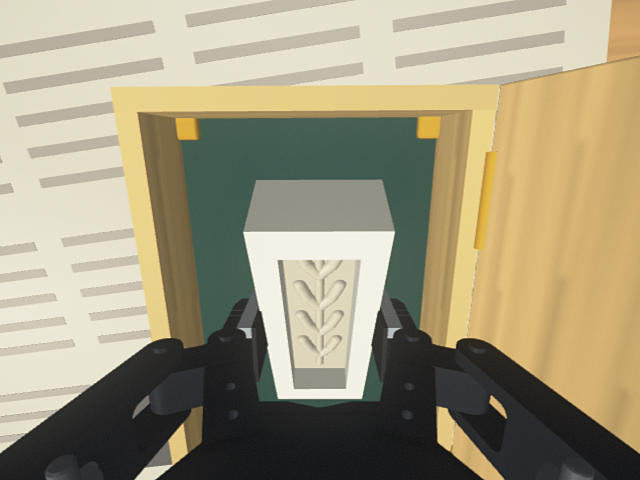

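Request:
{"api": "jog_arm", "payload": {
  "series": "0 0 10 0 1; 0 0 18 0 1; 0 0 23 0 1; 1 0 26 0 1; 3 0 29 0 1"
}}

```text
time_s: 4.47
position: [0.577, -0.1958, 0.0514]
tool_rot: [3.139, -0.127, 0.0]
ft_force: [-0.7, 1.1, 8.7]
opening: 0.0436
gripper_force: 63.1
```

Request:
{"api": "jog_arm", "payload": {
  "series": "2 0 3 0 1; 4 0 6 0 1; 6 0 9 0 1; 7 0 12 0 1; 7 0 12 0 1"
}}

```text
time_s: 4.88
position: [0.5852, -0.1966, 0.04]
tool_rot: [3.138, -0.127, 0.005]
ft_force: [4.3, -0.1, 8.7]
opening: 0.0437
gripper_force: 64.2
```

Force is low and steady, so the mould is pivoting in the pads as planned. I'll keep lowering.

Request:
{"api": "jog_arm", "payload": {
  "series": "1 0 3 0 1; 2 0 6 0 1; 2 0 8 0 1; 2 0 9 0 1; 2 0 9 0 1"
}}

```text
time_s: 5.3
position: [0.5873, -0.1969, 0.0314]
tool_rot: [3.138, -0.127, 0.006]
ft_force: [5.5, -0.3, 8.5]
opening: 0.0442
gripper_force: 65.1
```

```bash
cat >> h.py <<'E'
def tilt(P,im,p,M,pre,w=70,fw=.021):
    # fit plane to the white rim of the face, in tool axes
    hsv=cv2.cvtColor(im,cv2.COLOR_RGB2HSV); T=(P-p)@M
    m=(abs(T[...,0])<.075)&(abs(T[...,1])<fw)&(hsv[...,1]<60)&(hsv[...,2]>150)&(T[...,2]>-.06)&(T[...,2]<.03)
    Q=T[m]
    for _ in range(6):
        c,*_=np.linalg.lstsq(np.c_[Q[:,:2],np.ones(len(Q))],Q[:,2],rcond=None)
        r=Q[:,2]-np.c_[Q[:,:2],np.ones(len(Q))]@c; Q=Q[r<np.median(abs(r))*1.5] if _<5 else Q
    print("n",len(Q),"pitch deg",np.degrees(np.arctan(c[0])).round(1),"roll",np.degrees(np.arctan(c[1])).round(1),"face z at tcp",((p[2]-c[2])*1000).round(1),"x ext",(np.percentile(Q[:,0],[1,99])*1000).round(1))
E
python3 - <<'E'
from h import *
im,P=grab("wrist"); p,M=state(); save("w4",im); tilt(P,im,p,M,0)
E
```

```text
t 5.35 pos [ 587.2 -197.    31.5] yaw -4.65 op 0.0437 F [ 5.5 -0.6  8.3]Traceback (most recent call last):
  File "<stdin>", line 2, in <module>
  File "h.py", line 33, in tilt
    r=Q[:,2]-np.c_[Q[:,:2],np.ones(len(Q))]@c; Q=Q[r<np.median(abs(r))*1.5] if _<5 else Q
                                                                               ^^^
TypeError: '<' not supported between instances of 'list' and 'int'
```

View pics/w4.png

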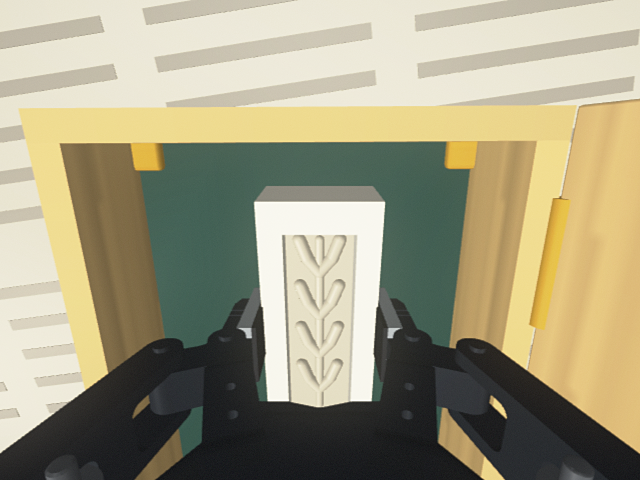

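```bash
cat >> h.py <<'E'
def pitch(P,im,p,M,rows,cols):
    T=(P-p)@M; hsv=cv2.cvtColor(im,cv2.COLOR_RGB2HSV)
    m=np.zeros(im.shape[:2],bool); m[rows[0]:rows[1],cols[0]:cols[1]]=True; m&=(hsv[...,1]<40)&(hsv[...,2]>200)
    Q=T[m]; c=np.polyfit(Q[:,0],Q[:,2],1)
    print("n",len(Q),"pitch deg",np.degrees(np.arctan(c[0])).round(1),"face z at tcp",((p[2]-c[1])*1000).round(1),"x ext",(np.percentile(Q[:,0],[1,99])*1000).round(1))
E
python3 - <<'E'
from h import *
im,P=grab("wrist"); p,M=state()
pitch(P,im,p,M,(203,395),(258,282)); pitch(P,im,p,M,(203,232),(262,380))
E
```

```text
t 5.4 pos [ 587.2 -197.    31.5] yaw -4.64 op 0.0436 F [5.5 0.3 7.9]
 ** On entry to DLASCL parameter number  4 had an illegal value
 ** On entry to DLASCL parameter number  4 had an illegal value
 ** On entry to DLASCL parameter number  4 had an illegal value
 ** On entry to DLASCL parameter number  4 had an illegal value
 ** On entry to DLASCL parameter number  5 had an illegal value
 ** On entry to DLASCL parameter number  4 had an illegal valueTraceback (most recent call last):
  File "<stdin>", line 3, in <module>
  File "h.py", line 38, in pitch
    Q=T[m]; c=np.polyfit(Q[:,0],Q[:,2],1)
              ~~~~~~~~~~^^^^^^^^^^^^^^^^^
    c, resids, rank, s = lstsq(lhs, rhs, rcond)
                         ~~~~~^^^^^^^^^^^^^^^^^
    x, resids, rank, s = _umath_linalg.lstsq(a, b, rcond,
                         ~~~~~~~~~~~~~~~~~~~^^^^^^^^^^^^^
                                             signature=signature)
                                             ^^^^^^^^^^^^^^^^^^^^
    raise LinAlgError("SVD did not converge in Linear Least Squares")
numpy.linalg.LinAlgError: SVD did not converge in Linear Least Squares
```

```bash
sed -i 's/    Q=T\[m\]; c=np.polyfit/    Q=T[m]; Q=Q[~np.isnan(Q[:,2])]; c=np.polyfit/' h.py
python3 - <<'E'
from h import *
im,P=grab("wrist"); p,M=state()
pitch(P,im,p,M,(203,395),(258,282)); pitch(P,im,p,M,(203,232),(262,380))
E
```

```text
t 5.45 pos [ 587.2 -196.9   31.5] yaw -4.64 op 0.0435 F [ 5.4 -0.6  7.8]
n 3874 pitch deg -4.7 face z at tcp 39.9 x ext [-32.   51.1]
n 3412 pitch deg -4.4 face z at tcp 40.0 x ext [41.2 51.5]
```

Request:
{"api": "jog_arm", "payload": {
  "series": "3 0 2 0 1; 6 0 4 0 1; 9 0 5 0 1; 12 0 5 0 1; 12 0 5 0 1"
}}

```text
time_s: 5.87
position: [0.5982, -0.1979, 0.0267]
tool_rot: [3.138, -0.128, 0.001]
ft_force: [-6.5, 0.1, 18.6]
opening: 0.0437
gripper_force: 66.5
```

Run:
```python
from h import *
im,P=grab("wrist"); p,M=state()
pitch(P,im,p,M,(203,395),(258,282)); pitch(P,im,p,M,(190,232),(262,380))
```

```text
t 5.92 pos [ 598.2 -197.9   26.7] yaw -4.65 op 0.0436 F [-6.8  0.5 18.5]
n 3811 pitch deg -0.1 face z at tcp 35.7 x ext [-29.7  50.5]
n 3642 pitch deg -0.8 face z at tcp 35.2 x ext [40.5 51.6]
```

The mould is flat, with its face at 36 mm as it should be. I'll release it and lift.

Request:
{"api": "jog_arm", "payload": {
  "series": "0 0 0 0 0.25; 0 0 0 0 0.25; 0 0 0 0 0.25; 0 0 -10 0 0.25; 0 0 -40 0 0.25"
}}

```text
time_s: 6.33
position: [0.5957, -0.1967, 0.0619]
tool_rot: [-3.137, 0.127, 0.011]
ft_force: [-0.2, 0.7, -0.5]
opening: 0.0637
gripper_force: 0.0
```

Request:
{"api": "jog_arm", "payload": {
  "series": "0 0 -41 0 0.25; 0 0 -82 0 0.25; 0 0 -123 0 0.25; 0 0 -164 0 0.25; 0 0 -200 0 0.25"
}}

```text
time_s: 6.75
position: [0.5974, -0.1973, 0.269]
tool_rot: [3.138, -0.127, 0.003]
ft_force: [0.0, -1.5, -0.2]
opening: 0.0642
gripper_force: 0.0
```

Request:
{"api": "jog_arm", "payload": {
  "series": "-12 -38 -5 0 0.25; -24 -76 -10 0 0.25; -36 -114 -10 0 0.25; -48 -152 -10 0 0.25; -60 -190 -10 0 0.25"
}}

```text
time_s: 7.17
position: [0.5523, -0.0016, 0.276]
tool_rot: [3.139, -0.128, 0.001]
ft_force: [1.3, -0.1, 0.3]
opening: 0.0635
gripper_force: 0.0
```

Request:
{"api": "jog_arm", "payload": {
  "series": "-12 -38 0 -0.09 0.25; -24 -76 0 -0.18 0.25; -36 -114 0 -0.262 0.25; -46 -152 0 -0.262 0.25; -46 -160 0 -0.262 0.25"
}}

```text
time_s: 7.58
position: [0.5188, 0.1645, 0.2761]
tool_rot: [-3.127, -0.29, -0.001]
ft_force: [0.4, -0.5, -0.4]
opening: 0.0642
gripper_force: 0.0
```

Run:
```python
from h import *
im,P=grab("wrist"); state(); im,P=grab("wrist"); p,M=state(); save("w5",im)
r,Q=mould(P,im,.02,.14,(.44,.1),(.64,.22)); print(cv2.boxPoints(r).round(0).tolist())
im,P=grab("top"); r,Q=mould(P,im,.015,.05,(.45,-.27),(.7,-.12))
```

```text
t 7.63 pos [519.5 163.5 275.9] yaw 10.59 op 0.0639 F [ 1.1 -0.3 -0.6]
t 7.68 pos [520.  161.5 275.7] yaw 10.52 op 0.0642 F [ 0.1  0.5 -0.3]
mould 5703 c [542.4 165.7] size [113.5  48.8] ang 10.2 z [0.055  0.0973 0.1255]
 px box [132 297] [244 353]
[[482.0, 180.0], [491.0, 132.0], [603.0, 152.0], [594.0, 200.0]]
mould 1286 c [ 591.6 -196.9] size [ 46.2 120.7] ang 85.5 z [0.0169 0.0308 0.0387]
 px box [245 442] [300 466]
```

View pics/w5.png

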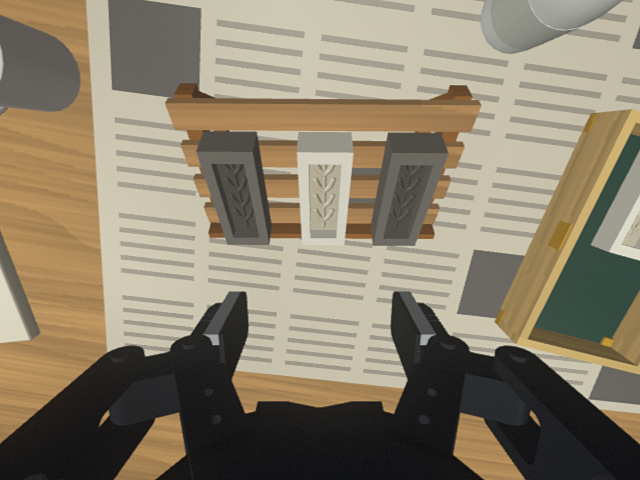

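The wrist view shows the dry mould at (325,190), well aligned with the jaws centred at 320; the grey neighbours are at (233,190) and (408,190). The first mould lies flat in the case at (592,-197) mm.

Request:
{"api": "jog_arm", "payload": {
  "series": "20 0 20 0 0.25; 20 0 55 0 0.25; 20 0 90 0 0.25; 20 0 115 0 0.25; 20 0 120 0 0.25"
}}

```text
time_s: 8.15
position: [0.5387, 0.1614, 0.151]
tool_rot: [3.128, 0.28, -0.01]
ft_force: [-1.3, -0.4, -0.7]
opening: 0.0644
gripper_force: 0.0
```

Run:
```python
from h import *
im,P=grab("wrist"); im,P=grab("wrist"); p,M=state(); save("w6",im)
hsv=cv2.cvtColor(im,cv2.COLOR_RGB2HSV); T=(P-p)@M*1000
m=(P[...,2]>.05)&(P[...,2]<.14)&(hsv[...,1]<60)&(hsv[...,2]>190)&(abs(T[...,1])<32)
Q=T[m]
for x0 in (-20,0,20,40):
    q=Q[abs(Q[:,0]-x0)<4]
    if len(q): print(x0,"y",np.percentile(q[:,1],[1,99]).round(1),"z",(p[2]*1000-np.percentile(q[:,2],[5,95])).round(1))
print("x ext",np.percentile(Q[:,0],[.5,99.5]).round(1))
```

```text
t 8.25 pos [540.2 162.3 155.2] yaw 10.27 op 0.064 F [-0.  -0.8  1. ]
-20 y [-23.5  20.7] z [83.2 65.2]
0 y [-23.6  20.7] z [97.4 79.2]
20 y [-23.7  20.6] z [111.2  93.3]
40 y [-23.3  20.6] z [125.7 120.4]
x ext [-53.5  43.6]
```

View pics/w6.png

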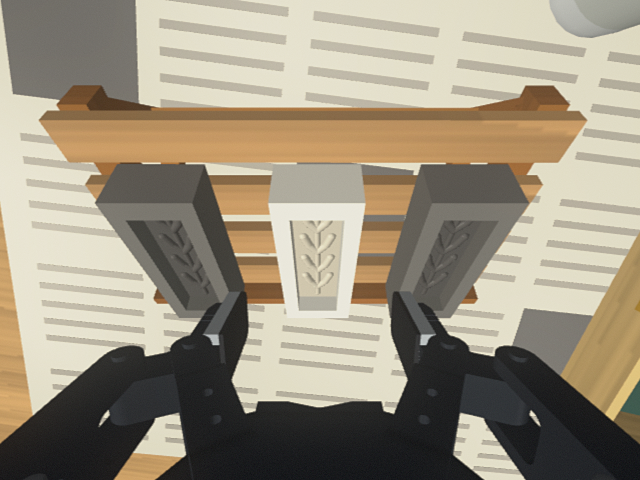

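Aligned to within 1.5 mm (mould centre at tool y = -1.5). I'll descend 69 mm and grip.

Request:
{"api": "jog_arm", "payload": {
  "series": "0 -1.5 20 0 0.25; 0 -1.5 40 0 0.25; 0 -1.5 55 0 0.25; 0 -1.5 65 0 0.25; 0 -1.5 69 0 0.25"
}}

```text
time_s: 8.67
position: [0.5403, 0.1647, 0.0868]
tool_rot: [-3.129, -0.283, -0.001]
ft_force: [0.3, 0.6, -0.4]
opening: 0.0643
gripper_force: 0.0
```

Request:
{"api": "jog_arm", "payload": {
  "series": "0 0 0 0 0.25; 0 0 0 0 1; 0 0 0 0 1; 0 0 0 0 1; 0 0 0 0 1"
}}

```text
time_s: 9.08
position: [0.5405, 0.1651, 0.088]
tool_rot: [-3.129, -0.284, -0.004]
ft_force: [-1.6, -1.6, 6.0]
opening: 0.044
gripper_force: 61.6
```

Request:
{"api": "jog_arm", "payload": {
  "series": "0 0 0 0 1; 0 0 0 0 1; 0 0 0 0 1; 0 0 0 0 1; 0 0 0 0 1"
}}

```text
time_s: 9.5
position: [0.5405, 0.165, 0.088]
tool_rot: [-3.129, -0.284, -0.004]
ft_force: [-2.0, -1.4, 5.4]
opening: 0.0437
gripper_force: 61.6
```

Request:
{"api": "jog_arm", "payload": {
  "series": "0 0 -8 0 1; 0 0 -20 0 1; 0 0 -45 0 1; 0 0 -80 0 1; 0 0 -115 0 1"
}}

```text
time_s: 9.92
position: [0.5394, 0.165, 0.2036]
tool_rot: [-3.129, -0.284, 0.001]
ft_force: [-0.2, 0.4, -1.1]
opening: 0.0438
gripper_force: 61.3
```

Request:
{"api": "jog_arm", "payload": {
  "series": "0 0 -20 0 1; 0 0 -40 0 1; 0 0 -45 0 1; 0 0 -45 0 1; 0 0 -45 0 1"
}}

```text
time_s: 10.33
position: [0.5395, 0.165, 0.2458]
tool_rot: [3.129, 0.284, -0.001]
ft_force: [-0.7, 0.2, -1.7]
opening: 0.0439
gripper_force: 61.4
```

Run:
```python
from h import *
im,P=grab("wrist"); p,M=state()
hsv=cv2.cvtColor(im,cv2.COLOR_RGB2HSV); T=(P-p)@M*1000
m=(hsv[...,1]<60)&(hsv[...,2]>190)&(abs(T[...,1])<24)&(T[...,2]<50)&(T[...,2]>-70)
Q=T[m]
for x0 in (-40,-20,0,20,40):
    q=Q[abs(Q[:,0]-x0)<4]
    if len(q): print(x0,"y",np.percentile(q[:,1],[1,99]).round(1),"z",np.percentile(q[:,2],[2,50,98]).round(1))
im,P=grab("top"); save("t2",im)
```

```text
t 10.38 pos [539.3 164.9 245.1] yaw 10.36 op 0.0441 F [-0.1  0.5 -1.2]
-40 y [-22.1  22.4] z [17.3 19.9 22.7]
-20 y [-22.4  22.1] z [ 3.   6.6 19.6]
0 y [-22.   20.9] z [-10.9  -7.4   6.3]
20 y [-22.9  21.4] z [-24.9 -21.8  -7.8]
40 y [-22.9  20.9] z [-38.7 -35.9 -33.2]
```

View pics/t2.png

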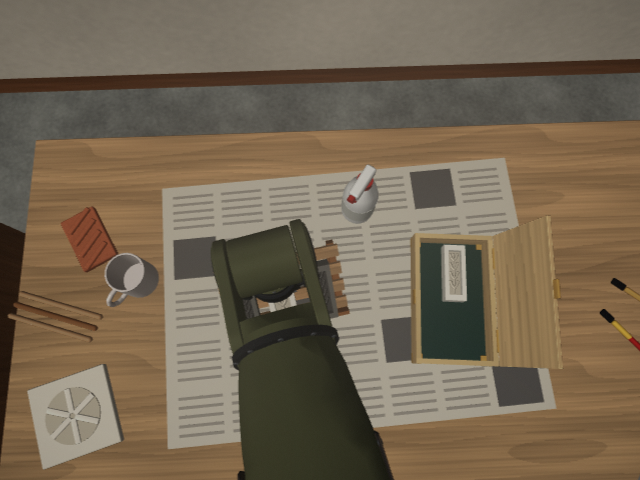

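Held firmly at 35 degrees; rack neighbours are untouched. I'll carry it over and turn it crosswise.

Request:
{"api": "jog_arm", "payload": {
  "series": "-14 35 0 0 1; -27 70 0 0 1; -41 105 0 0 1; -55 140 0 0 1; -68 175 0 0 1"
}}

```text
time_s: 10.85
position: [0.5033, -0.0208, 0.2452]
tool_rot: [-3.128, -0.284, 0.003]
ft_force: [1.2, 0.4, -1.2]
opening: 0.0434
gripper_force: 61.5
```

Request:
{"api": "jog_arm", "payload": {
  "series": "-14 35 0 -0.12 1; -27 70 0 -0.24 1; -41 105 0 -0.36 1; -55 140 0 -0.48 1; -68 174 0 -0.6 1"
}}

```text
time_s: 11.27
position: [0.4689, -0.1992, 0.2453]
tool_rot: [-2.926, -1.141, 0.002]
ft_force: [1.7, 0.6, -1.7]
opening: 0.0439
gripper_force: 61.4
```

Request:
{"api": "jog_arm", "payload": {
  "series": "0 0 0 -0.12 1; 0 0 0 -0.24 1; 0 0 0 -0.36 1; 0 0 0 -0.48 1; 0 0 0 -0.6 1"
}}

```text
time_s: 11.68
position: [0.4696, -0.1977, 0.2451]
tool_rot: [-2.457, -1.954, 0.001]
ft_force: [0.5, -0.1, -1.5]
opening: 0.0439
gripper_force: 61.5
```

Request:
{"api": "jog_arm", "payload": {
  "series": "0 0 0 -0.11 1; 0 0 0 -0.11 1; 0 0 0 -0.11 1; 0 0 0 -0.11 1; 0 0 0 -0.11 1"
}}

```text
time_s: 12.1
position: [0.4698, -0.1977, 0.246]
tool_rot: [-2.356, -2.077, 0.0]
ft_force: [0.7, -0.2, -1.7]
opening: 0.0438
gripper_force: 61.5
```

Run:
```python
from h import *
im,P=grab("wrist"); p,M=state(); save("w7",im)
d=p[:2]*1000-[536.4,-186.5]; print("case xy",d@[.9968,-.0802],d@[.0802,.9968])
```

```text
t 12.15 pos [ 469.9 -197.7  246.1] yaw 82.84 op 0.0437 F [-0.2  0.1 -2.5]
case xy -65.4316541150759 -16.514537243948052
```

View pics/w7.png

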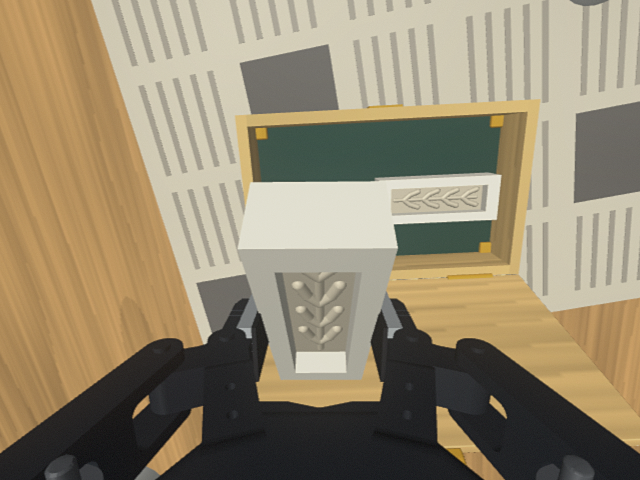

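Request:
{"api": "jog_arm", "payload": {
  "series": "-6 -2 35 -0.045 1; -6 -2 75 -0.045 1; -6 -2 115 -0.045 1; -6 -2 150 -0.045 1; -6 -2 170 -0.045 1"
}}

```text
time_s: 12.57
position: [0.4668, -0.2017, 0.0737]
tool_rot: [-2.306, -2.129, -0.002]
ft_force: [-0.5, 25.2, 20.3]
opening: 0.0437
gripper_force: 62.1
```

Request:
{"api": "jog_arm", "payload": {
  "series": "0 0 4 0 1; 0 0 8 0 1; 0 0 11 0 1; 1 0 14 0 1; 3 0 17 0 1"
}}

```text
time_s: 12.98
position: [0.4679, -0.1997, 0.0597]
tool_rot: [2.307, 2.132, 0.002]
ft_force: [-0.1, 0.3, -2.0]
opening: 0.0436
gripper_force: 61.4
```

Request:
{"api": "jog_arm", "payload": {
  "series": "3 0 3 0 1; 5 0 6 0 1; 7 0 9 0 1; 8 0 11 0 1; 8 0 11 0 1"
}}

```text
time_s: 13.4
position: [0.4678, -0.1923, 0.0477]
tool_rot: [-2.306, -2.133, 0.0]
ft_force: [0.6, -0.7, -1.5]
opening: 0.044
gripper_force: 61.4
```

Run:
```python
from h import *
im,P=grab("wrist"); p,M=state()
d=p[:2]*1000-[536.4,-186.5]; print("case xy",d@[.9968,-.0802],d@[.0802,.9968])
hsv=cv2.cvtColor(im,cv2.COLOR_RGB2HSV); T=(P-p)@M*1000
m=(hsv[...,1]<60)&(hsv[...,2]>150)&(abs(T[...,1])<22)&(T[...,2]<50)&(T[...,2]>-70)
Q=T[m]
for x0 in (-40,-20,0,20,30,40,50,60):
    q=Q[abs(Q[:,0]-x0)<2]
    if len(q): print(x0,"z",np.percentile(q[:,2],[2,50,98]).round(1))
```

```text
t 13.45 pos [ 467.9 -192.4   48. ] yaw 85.53 op 0.0438 F [ 0.9 -1.  -1.5]
case xy -67.77768392029292 -11.40580811307755
-40 z [ 3.7 10.4 16.2]
-20 z [-2.2  8.3 11.3]
0 z [-7.7  2.7  5.9]
20 z [-13.3  -2.8   0.4]
30 z [-16.1  -4.7  -2.3]
40 z [-18.9  -8.4  -5.2]
50 z [-22.  -20.7 -19.2]
60 z [-24.7 -23.3 -21.9]
```

The mould's low end brushed the hinge-side rim and pivoted to about 16 degrees; it is still held and now hangs free inside the case. I'll move it 8 mm off the hinge wall and go on lowering.

Request:
{"api": "jog_arm", "payload": {
  "series": "4 0 0 0 1; 8 0 0 0 1; 9 0 3 0 1; 10 0 6 0 1; 11 0 9 0 1"
}}

```text
time_s: 13.87
position: [0.4694, -0.1812, 0.0397]
tool_rot: [2.305, 2.133, 0.001]
ft_force: [-0.9, 7.9, 14.6]
opening: 0.044
gripper_force: 63.4
```

Request:
{"api": "jog_arm", "payload": {
  "series": "1 0 2 0 1; 2 0 4 0 1; 3 0 6 0 1; 3 0 7 0 1; 3 0 7 0 1"
}}

```text
time_s: 14.28
position: [0.4699, -0.1783, 0.033]
tool_rot: [2.305, 2.133, 0.002]
ft_force: [-0.5, 6.3, 11.9]
opening: 0.0437
gripper_force: 64.4
```

```bash
cat > m.py <<'E'
from h import *
im,P=grab("wrist"); p,M=state(); 
d=p[:2]*1000-[536.4,-186.5]; print("case xy",d@[.9968,-.0802],d@[.0802,.9968])
hsv=cv2.cvtColor(im,cv2.COLOR_RGB2HSV); T=(P-p)@M*1000
m=(hsv[...,1]<60)&(hsv[...,2]>150)&(abs(T[...,1])<22)&(T[...,2]<50)&(T[...,2]>-70)
Q=T[m]
for x0 in (-40,-20,0,20,30,40,50,55,60,65):
    q=Q[abs(Q[:,0]-x0)<2]
    if len(q): print(x0,"z world",(p[2]*1000-np.percentile(q[:,2],[2,50,98])).round(1))
E
python3 m.py
```

```text
t 14.33 pos [ 469.9 -178.3   33. ] yaw 85.55 op 0.0439 F [ 0.6  7.3 11.1]
case xy -66.93418764618147 2.8309680544727045
-40 z world [33.4 25.8 24.6]
-20 z world [39.9 29.8 26.8]
0 z world [41.9 31.8 28.8]
20 z world [43.9 33.8 30.7]
30 z world [45.  34.  31.7]
40 z world [45.9 35.9 32.8]
50 z world [47.1 45.3 33.6]
55 z world [47.8 46.5 45.2]
60 z world [48.2 47.  45.8]
65 z world [48.2 39.5 20.1]
```

Request:
{"api": "jog_arm", "payload": {
  "series": "0 0 2 0 1; -1 0 4 0 1; -3 0 6 0 1; -4 0 6.5 0 1; -4 0 6.5 0 1"
}}

```text
time_s: 14.75
position: [0.4701, -0.1823, 0.0272]
tool_rot: [2.304, 2.132, 0.003]
ft_force: [-0.0, 9.1, 18.9]
opening: 0.0436
gripper_force: 66.4
```

```bash
python3 m.py
```

```text
t 14.8 pos [ 470.1 -182.3   27.2] yaw 85.55 op 0.0437 F [ 0.7  9.2 18. ]
case xy -66.45248069956428 -1.0849825025175794
-40 z world [27.3 24.6 23.6]
-20 z world [36.7 26.7 23.7]
0 z world [36.8 26.6 23.8]
20 z world [36.8 26.7 23.8]
30 z world [36.8 25.8 23.6]
40 z world [36.8 26.8 23.7]
50 z world [36.8 26.3 23.5]
55 z world [37.1 35.9 34.7]
60 z world [37.2 35.8 34.5]
65 z world [37.  35.3  9.2]
```

Flat, with the face level at about 36.8 mm. I'll release and lift clear.

Request:
{"api": "jog_arm", "payload": {
  "series": "0 0 0 0 0.25; 0 0 0 0 0.25; 0 0 0 0 0.25; 0 0 -10 0 0.25; 0 0 -40 0 0.25"
}}

```text
time_s: 15.22
position: [0.467, -0.1817, 0.0635]
tool_rot: [-2.302, -2.129, 0.004]
ft_force: [-0.1, -1.5, -0.4]
opening: 0.0636
gripper_force: 0.0
```

Request:
{"api": "jog_arm", "payload": {
  "series": "0 0 -41 0 0.25; 0 0 -82 0 0.25; 0 0 -123 0 0.25; 0 0 -164 0 0.25; 0 0 -205 0 0.25"
}}

```text
time_s: 15.63
position: [0.4681, -0.1823, 0.2737]
tool_rot: [2.306, 2.133, 0.0]
ft_force: [-0.0, -0.1, -0.2]
opening: 0.0641
gripper_force: 0.0
```

Request:
{"api": "jog_arm", "payload": {
  "series": "0 0 -20 0 0.6; 0 0 -25 0 1; 0 0 -25 0 1; 0 0 -25 0 1; 0 0 -25 0 1"
}}

```text
time_s: 16.05
position: [0.4683, -0.1823, 0.2941]
tool_rot: [-2.304, -2.131, 0.002]
ft_force: [0.1, 0.1, -0.2]
opening: 0.0036
gripper_force: 0.0
```

Run:
```python
from h import *
im,P=grab("wrist"); p,M=state()
mould(P,im,.015,.05,(.40,-.26),(.50,-.11)); 
im2,P2=grab("top")
L=P2[210:375,490:590].reshape(-1,3); L=L[L[:,2]>.18]
d=L[:,:2]*1000-[536.4,-186.5]; y=d@[.0802,.9968]; x=d@[.9968,-.0802]
for a in (-100,0,100):
    s=abs(x-a)<15; print(a,"y",np.percentile(y[s],[2,98]).round(0),"z",L[s,2].max().round(3))
```

```text
t 16.1 pos [ 468.4 -182.4  294.2] yaw 85.53 op 0.0001 F [-0.9  0.3  1.2]
mould 4097 c [ 470.3 -177.6] size [120.6  45. ] ang 85.5 z [0.0221 0.0344 0.0374]
 px box [148 302] [252 341]
-100 y [-127.   75.] z 0.575
0 y [-4. 38.] z 0.541
100 y [-132. -116.] z 0.213
```

Both moulds lie flat in the case: the dry one is level at 34-37 mm, 120 x 45 mm footprint. Next I'll go over the lid to its outer side.

Request:
{"api": "jog_arm", "payload": {
  "series": "-39 12 0 0 1; -78 24 0 0 1; -117 36 0 0 1; -156 48 0 0 1; -195 60 0 0 1"
}}

```text
time_s: 16.57
position: [0.5134, -0.3835, 0.2946]
tool_rot: [-2.305, -2.132, 0.0]
ft_force: [0.3, 0.4, 0.7]
opening: -0.0001
gripper_force: 0.0
```

Request:
{"api": "jog_arm", "payload": {
  "series": "0 0 0 0 1; 0 0 30 0 1; 0 0 65 0 1; 0 0 95 0 1; 0 0 104 0 1"
}}

```text
time_s: 16.98
position: [0.5119, -0.3804, 0.1857]
tool_rot: [-2.3, -2.127, 0.002]
ft_force: [-1.0, 0.1, -0.9]
opening: -0.0
gripper_force: 0.0
```

Request:
{"api": "jog_arm", "payload": {
  "series": "20 0 0 0 1; 40 0 0 0 1; 55 0 0 0 1; 70 0 0 0 1; 85 0 0 0 1"
}}

```text
time_s: 17.4
position: [0.5203, -0.2961, 0.1926]
tool_rot: [2.305, 2.132, 0.0]
ft_force: [0.8, -2.1, 3.1]
opening: -0.0
gripper_force: 1.2
```

```bash
cat > c.py <<'E'
from h import *
p,M=state(); d=p[:2]*1000-[536.4,-186.5]; print("case xy",d@[.9968,-.0802],d@[.0802,.9968])
E
python3 c.py
```

```text
t 17.4 pos [ 520.3 -296.1  192.6] yaw 85.53 op -0.0 F [ 0.8 -2.1  3.1]
case xy -7.220381057354544 -110.52404004390559
```

Request:
{"api": "jog_arm", "payload": {
  "series": "20 0 0 0 1; 42 0 1 0 1; 58 0 6 0 1; 72 0 13 0 1; 86 0 22 0 1"
}}

```text
time_s: 17.82
position: [0.5271, -0.21, 0.1701]
tool_rot: [2.305, 2.133, 0.001]
ft_force: [0.5, -1.3, 2.1]
opening: 0.0003
gripper_force: 1.0
```

Request:
{"api": "jog_arm", "payload": {
  "series": "13 0 9 0 1; 25 0 21 0 1; 35 0 34 0 1; 43 0 50 0 1; 49 0 65 0 1"
}}

```text
time_s: 18.23
position: [0.5304, -0.1609, 0.1033]
tool_rot: [-2.306, -2.133, 0.0]
ft_force: [1.4, -0.5, 0.8]
opening: 0.0
gripper_force: 0.6
```

Request:
{"api": "jog_arm", "payload": {
  "series": "3 0 10 0 1; 6 0 20 0 1; 8 0 30 0 1; 8 0 33 0 1; 8 0 33 0 1"
}}

```text
time_s: 18.65
position: [0.5315, -0.1543, 0.0747]
tool_rot: [2.306, 2.133, 0.001]
ft_force: [-18.7, 7.1, 40.8]
opening: 0.0
gripper_force: 20.5
```

```bash
python3 c.py
```

```text
t 18.65 pos [ 531.5 -154.3   74.7] yaw 85.53 op 0.0 F [-18.7   7.1  40.8]
case xy -7.513920170380923 31.711235672048677
```

Request:
{"api": "jog_arm", "payload": {
  "series": "0 0 -10 0 1; 0 0 -45 0 1; 0 0 -85 0 1; 0 0 -125 0 1; -30 0 -150 0 1"
}}

```text
time_s: 19.07
position: [0.5299, -0.1818, 0.2258]
tool_rot: [2.301, 2.135, 0.004]
ft_force: [0.8, 0.0, 0.5]
opening: -0.0004
gripper_force: 0.0
```

Request:
{"api": "jog_arm", "payload": {
  "series": "-40 -10 -10 0 1; -80 -20 -20 0 1; -120 -30 -20 0 1; -160 -40 -20 0 1; -200 -50 -20 0 1"
}}

```text
time_s: 19.48
position: [0.4625, -0.3815, 0.2417]
tool_rot: [2.306, 2.133, 0.0]
ft_force: [0.9, 0.2, -0.0]
opening: -0.0003
gripper_force: 0.0
```

Run:
```python
from h import *
im,P=grab("top"); im,P=grab("top"); state(); save("t9",im)
d=P[...,:2]*1000-[536.4,-186.5]; y=d@[.0802,.9968]; x=d@[.9968,-.0802]
for yy in (-70,-35,0,35,70):
    s=(abs(y-yy)<6)&(abs(x)<110); print(yy,np.nanpercentile(P[s][:,2],[5,50,95]).round(4))
```

```text
t 19.58 pos [ 461.  -384.3  240.9] yaw 85.21 op -0.0 F [-0.1  0.1 -1. ]
-70 [0.0576 0.0607 0.0649]
-35 [0.057  0.06   0.0649]
0 [0.057  0.0605 0.0645]
35 [0.0569 0.0602 0.0647]
70 [0.0571 0.0603 0.0646]
```

View pics/t9.png

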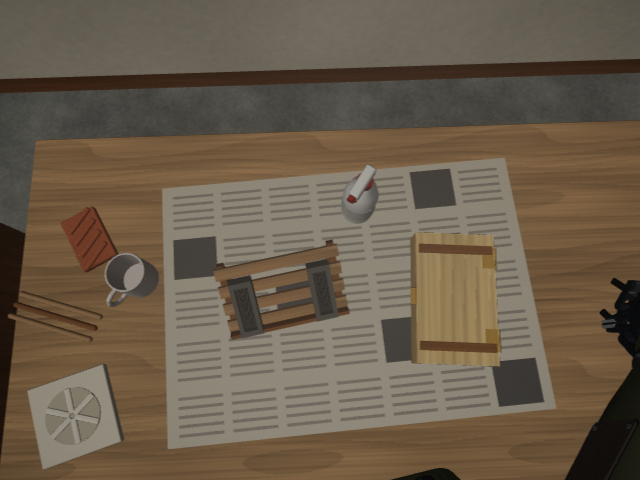

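The lid at (455,300) is shut and level: its top is at 60-61 mm all across. The damp moulds at (245,307) and (322,290), the mug and the spray bottle are all where they were.

```bash
python3 -c "
from cell import manip; print(manip.close_job())"
```

```text
the job is handed in; nothing more can be done
None
```

The job is handed in: both white moulds lie flat and face up in the case, the lid is pressed shut, and the damp moulds, mug and spray bottle look unmoved in the final top view (no verdict was returned).

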